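# Turn the board over and mount the inspection camera

## Robot

A 6-joint arm with a two-finger parallel gripper is mounted at the origin on a cart in front of the work surface, level with it; the furniture and walls round the work are solid. World frame = base frame: x ahead of the robot, y to its left, z up, the work surface at z = 0. Lengths are in mm, angles in rad, forces in N, time in s.
With the tool pointing down it reaches from about 275 to 875 mm from the base axis. Payload 12.5 kg.
Tool frame: the origin (TCP) lies on the front face of the gripper's body, between the roots of the fingers; the fingertips stand 73 mm ahead of it and the grasp point (between the pads) lies 54 mm ahead of it; z points along the fingers, y is the line along which they close (so a half turn about z gives the same grasp; the last joint's range is limited). The gripper opens to 85 mm and grips with 20 to 120 N. Pads are 22 mm wide; open, the fingers measure 114 mm over their backs; the gripper's body (76 mm by 85 mm) begins 54 mm behind the grasp point. The pads swing forward as they close: fully open they stand 13 mm farther back than shut.
Start: joints at [-1.246, 0.351, 1.652, -0, 1.139, -0.085], TCP at [219.151, -504.438, 303.89] pointing down, gripper open.
Joint ranges: [-2.75, 2.75], [-0.79, 2.1], [0.01, 2.65], [-1.57, 4.71], [0.07, 3.14], [-2.87, 2.87]. Speed limits (rad/s): [2.22, 2.22, 2.79, 3.14, 3.14, 3.14].

## Interface

Orientations are given as a unit quaternion [x, y, z, w].
In Python, from rig import env gives the robot as it stands. The module is installed in compiled form; this text tells all that it offers.
- The arm moves only by the tool jog_arm, never from a script. Its argument "commands" is a list of rows, each an object of numbers: "fingers": the opening, from -1 (shut) to 1 (fully open); "dx", "dy", "dz": the shift along the tool's x, y, z in mm; "rx", "ry", "rz": the turn, a rotation vector about the tool's x, y, z in degrees. A call has 1 to 10 rows; each row shifts and turns the commanded pose from where the row before left it, along the tool's axes as they then stand; what a row does not reach is not made up. A row lasts 1/12 s, in which the tool goes at most 41.7 mm and 7.16 degrees, less where a joint would pass 70% of its speed; a pose out of reach is approached as far as the arm can. A call is refused whole if a number of a shift passes 41.7 or a number of a turn 7.16, either way. A call with a gripper value outside its range is refused whole. The fingers move at their own pace and stop on an object; "newtons" is the grip in N (left out, the last holds). Time passes only in rows, so rows that do not move let the fingers close. It gives the time, the measured TCP pose, the force, the opening and the grip force at its end, in the units of the state.
- env.get_state(): the state, without advancing time (a new reading comes with each control period).
- env.snapshot(name): name is "scene" or "top" or "wrist"; returns a dict with "pixels" (384x512x3 uint8, red, green, blue), "depth" (384x512 float32, mm along the optical axis (not along the pixel's ray), 0 where there is no reading), "K" (3x3 intrinsics, pixels), "R" (3x3) and "t" (3): a world point X has camera coordinates R X + t; the wrist camera has in their place "T_tool_cam" (4x4, takes a point from camera to tool coordinates, whose origin is the TCP and whose axes are the flange's). Camera axes: x right, y down, z forward; pixel columns grow to the right and rows downward; lengths in mm; the calibration is good to about 2 mm. A picture is of the moment at which its call begins: read the wrist's pose just before it.
- env.sign_off(): hands the job in; it is judged then, once.
Trained networks look in a picture, given as the dict that the camera call returned (one of the last four; its "shot" number tells which), for a name from the list of things; names that differ only in an ending like _2 or _b are one class to them, and where a whole thing is asked for, a point or a joint stands for the part that bears it (a point fixed in the world has none). Each returns a list of dicts, best first, with "p" (0 to 1); they miss things now and then, are a little off and sometimes report something else, mostly with a low value. They report only what shows in the picture. A call takes as long as a camera call.
- env.cut_out(picture, thing): "mask" (384x512 bool, what is visible of it) and "xy" ([column, row] in pixels, amid what is visible of it).
The state is a dict: "time": time; "joints": joint angles; "qd": joint speeds; "effort": joint torques, N m; "tool_pos": TCP position; "ee_rot": TCP orientation; "wrist_force": force on the tool from outside, world axes, zero at the start; "wrist_torque": the same for the moment, N m; "gripper_width": opening from 0.0 (shut) to 1.0 (fully open); "finger_force": force on a finger pad.
Only numpy, scipy, OpenCV 4.12 (cv2) and the standard library are available. Lean on these libraries where they do the work, as an engineer would, in place of code of your own. Each camera call takes 0.05 s, during which the arm holds its last target. There are 200 camera calls.

## Task

Get the little inspection stand ready for a look at the solder side of its circuit board. Swing the board's frame right over by its round bail so that the solder side lies flat on top, then fetch the camera head that stands on the desk and slide its arm into the holder on the stand's column until its collar is up against the holder and the spring plunger in the side has clicked into the arm's groove, leaving the camera level over the board. Put the ring light on by pushing the stand's toggle fully over, away from the robot, and leave the other things on the desk where they are.

Things in the scene. Friction and masses are not known exactly. Their poses are not given: they have to be found in the camera images.
- stand: Fixed stand: board frame in front, column with the arm holder behind. Origin on the desk under the board's middle; +x to the column (away from the robot, yaw to 0.2), y left. Base top z 12 mm, x -100 to 120, y -75 to 75. Frame uprights at x -51 to -43 and 43 to 51, up to z 73. Column and holder x 65 to 115, y -37 to 23, up to z 160; tail of the plunger to y -45 (mm).
- pivot (a point): Middle of the board frame's hinge axis, 58 mm above the desk; the axis runs along the stand's x. Fixed to the stand. Round the work: a rack unit 100 mm high carrying a tall oscilloscope fills the desk right of about y = -0.15 m at the back and -0.25 m at the front, and a high partition stands on the left at about y = 0.46 m.
- board_frame (a joint): Turn of the frame about the pivot, rad. 0: flat, component side (tall grey connector) up, bail at the stand's +y (left); grows as the bail goes up and over to the right; pi: solder side up, bail at -y. Hard stops at 0 and pi; friction hinge (0.06 N m), stays where left. The bail rises to 122 mm above the desk, so it cannot pass under a mounted camera. Starts at 0 to 0.3.
- bail (a point): Middle of the bail, the frame's handle: a round steel bar of 9 mm diameter along the stand's x, free length 66 mm, 60 mm from the hinge axis, with a 30 mm gap between it and the board's edge. It can turn between the fingers as the frame swings. Its axes turn with the frame.
- camera: Loose camera head, 0.28 to 0.44 kg: aluminium body 40 x 40 mm, z 16 to 60, on a black hood (44 mm diameter), with a steel arm along its +x. Starts standing on the hood, the arm pointing away from the robot (yaw up to 0.5 rad). Origin at the middle of the hood's underside, z up. Grasp the body across its y faces. The arm's axis is at y 0, z 40; a 24 mm collar, its stop, ends at x 65 (mm).
- rod_tip (a point): Tip of the camera's arm, on the camera's axes at x 113, y 0, z 40 mm. Arm 12 mm in diameter; 48 mm of it, beyond the collar, goes into the holder; groove with round shoulders (8 mm diameter at its bottom) at x 91; the last 10 mm are a bullet nose.
- bore_mouth (a point): Centre of the bore's mouth in the holder's front face, at x 65, y 0, z 140 mm of the stand. Its +x axis (the stand's) is the way the arm goes in. Bore 13 mm, 50 mm long, open behind, with a 3 mm lead-in chamfer. The arm takes about 5 to 10 N to push past the plunger.
- camera_home (a point): Where the camera's origin is when its arm is fully home: above the middle of the board, 100 mm above the desk. Fixed to the stand, with the stand's axes.
- plunger (a joint): Travel of the spring plunger in the right side of the holder, 26 mm inside the mouth, m: 0 with no arm, about 0.0033 riding on the full diameter of the arm, about 0.0007 to 0.0015 when it has dropped into the groove. Spring force 3 to 4 N.
- light_switch (a joint): Toggle of the ring light on the base's front right corner, rad: 0 is off, leaning towards the stand's -x (the robot); 0.9 is on, leaning to +x. It stays where it is left.
- light_switch_tip (a point): Ball (10 mm) at the tip of the toggle, 26 mm from its pivot, which lies at x -74, y -50, z 33 mm on the stand's axes; the lever stands on a black box 36 x 30 mm whose top is at z 30. Pushing it over takes about 1 N.
- tweezers: Bystander: steel tweezers lying on the desk, 14 x 126 x 8 mm. Origin under its middle.
- case: Bystander: grey-brown snap case lying on the desk, 57 x 86 x 28 mm. Origin under its middle.
- tape: Bystander: small roll of black tape, 53 mm across, 19 mm high. Origin under its middle.
- driver: Bystander: small screwdriver lying on the desk, 18 x 153 x 18 mm. Origin under its middle.
- pen: Bystander: black pen lying on the desk, 13 x 111 x 11 mm. Origin under its middle.
- mug: Bystander: white mug at the back left, 91 mm high. Origin under its middle.

How it is judged (in metres and radians):
On the way, in this order (a step that is already met when the one before it is completed fails the run):
1. the board is turned over, solder side up, before the camera is mounted (value of joint board_frame above 3 rad and distance between camera and camera_home above 0.03 m), for 0.2 s.
2. the camera's arm is home in the holder and the plunger has dropped into its groove (x of camera in the frame of camera_home above -0.003 m and distance between camera and camera_home below 0.012 m and value of joint plunger between 0.0002 and 0.0022 m), for 0.2 s.
At the end, for the whole second after the job is handed in: Frame within 0.14 rad of fully over, solder side up; camera at rest in the holder, collar within 3 mm of its face, plunger in the groove (travel under 2.2 mm), upright within 0.14 rad, in line with the bore within 0.12 rad, within 12 mm of camera_home; toggle past 0.75 rad (value of joint board_frame above 3 rad and x of camera in the frame of camera_home above -0.003 m and distance between camera and camera_home below 0.012 m and angle between camera's own z axis and vertical below 0.14 rad and angle between the x axis of camera and the x axis of bore_mouth, either way round below 0.12 rad and value of joint plunger below 0.0022 m and value of joint light_switch above 0.75 rad and linear speed of camera below 0.02 m/s); the robot touches nothing.
It fails at once if the camera is tipped over (angle between camera's own z axis and vertical above 0.6 rad).
It fails at once if a bystander is shifted by more than 30 mm (distance of any of tweezers, case, tape, driver, pen, mug from where it was at the start of the episode above 0.03 m).
It also fails if it takes over 67 s, if anything falls off the work surface, if the arm or the gripper's body presses on something with over 40 N, if the wrist force passes 120 N, or if a joint passes its speed limit or range.

## Working session

There is one attempt and no reset: what is moved stays moved. The work goes in short steps, Python scripts to look and compute and a tool call to move; the robot and the scene stay as the last step left them, time stands still between calls to the robot, and variables do not carry over. Pictures are saved under pics/ and viewed, at most 10 in all, crops included, and the job is handed in when it is done.

Besides the shell and the picture viewer there is one more tool, called after "Request:" as a command line: name --argument value ..., lists and objects as JSON in quotes. jog_arm: Moves the arm, as the interface text tells. Its arguments: {"type":"object","properties":{"commands":{"type":"array"},"newtons":{"type":"number"}},"required":["commands"]}

```bash
ls; mkdir -p pics; cat > h.py <<'E'
import numpy as np, cv2
from scipy.spatial.transform import Rotation as Rn
from rig import env
def pts(s,mask):
    d=s["depth"]; v,u=np.nonzero(mask&(d>0)); z=d[v,u]; K=s["K"]
    c=np.stack([(u-K[0,2])/K[0,0]*z,(v-K[1,2])/K[1,1]*z,z],1)
    if "R" in s: return (c-s["t"])@s["R"]
    st=s["st"]; T=s["T_tool_cam"]; c=c@T[:3,:3].T+T[:3,3]
    return Rn.from_quat(st["ee_rot"]).apply(c)+np.array(st["tool_pos"])
def snap(n):
    st=env.get_state(); s=env.snapshot(n); s["st"]=st; return s
def save(s,f,k=1):
    im=cv2.cvtColor(s["pixels"],cv2.COLOR_RGB2BGR); cv2.imwrite("pics/"+f,cv2.resize(im,None,fx=k,fy=k))
E
python3 - <<'E'
from h import *
st=env.get_state(); print({k:np.round(v,3).tolist() for k,v in st.items()})
ss={}
for n in("scene","top"):
    s=snap(n); save(s,n+".png",1.5)
    print(n,s["K"].tolist(),np.round(s["R"],3).tolist(),s["t"])
    for t in("stand","board_frame","bail","camera","rod_tip","light_switch","light_switch_tip","tweezers","case","tape","driver","pen","mug"):
        for r in env.cut_out(s,t)[:1]:
            p=pts(s,r["mask"])
            if len(p): print(t,round(r["p"],2),r["xy"],len(p),np.round(np.median(p,0)),np.round(np.percentile(p,2,0)),np.round(np.percentile(p,98,0)))
    np.savez("pics/"+n+".npz",**{k:s[k] for k in("pixels","depth","K","R","t")})
E
```

```text
pics
{'time': 0.0, 'joints': [-1.246, 0.351, 1.652, -0.0, 1.139, -0.085], 'qd': [0.001, -0.0, -0.0, 0.001, 0.0, -0.001], 'effort': [-0.001, -50.61, -29.141, -0.0, 0.004, 0.0], 'tool_pos': [219.06, -504.197, 303.339], 'ee_rot': [0.979, 0.203, -0.0, -0.001], 'wrist_force': [-0.304, -0.286, -0.244], 'wrist_torque': [-0.012, -0.015, -0.015], 'finger_force': 0.0, 'gripper_width': 1.002}
scene [[376.14337779750184, 0.0, 259.3640254896768], [0.0, 376.14337779750184, 194.21170270945137], [0.0, 0.0, 1.0]] [[1.0, -0.011, 0.003], [-0.007, -0.819, -0.574], [0.009, 0.574, -0.819]] [-556.94090209  126.96794139  953.34881186]
stand 0.83 [249.1, 230.2] 3227 [536.  -3.  29.] [464. -78.   8.] [669.  68. 160.]
board_frame 0.78 [261.0, 227.9] 814 [556.   3.  59.] [522. -37.   8.] [600.  86.  78.]
bail 0.77 [260.2, 227.6] 824 [556.   3.  60.] [520. -37.  -1.] [597. 103.  79.]
camera 0.94 [215.9, 160.4] 451 [437. 237.  45.] [409. 223.   4.] [527. 257.  61.]
rod_tip 0.62 [216.2, 156.4] 422 [435. 235.  45.] [409. 223.   0.] [505. 260.  61.]
light_switch_tip 0.72 [216.0, 155.3] 417 [436. 237.  46.] [411. 223
[... 971 characters left out ...]
[519. -32.  12.] [597.  64.  79.]
camera 0.65 [286.7, 195.1] 3061 [557.   6.  14.] [463. -70.   5.] [666.  72. 162.]
rod_tip 0.89 [206.1, 233.2] 361 [440. 248.  51.] [406. 228.  -3.] [526. 268.  64.]
light_switch 0.66 [284.4, 195.2] 3048 [557.   7.  14.] [463. -70.   5.] [667.  73. 162.]
case 0.78 [340.3, 235.7] 526 [ 442. -165.   27.] [ 415. -207.    0.] [ 468. -125.   33.]
tape 0.6 [287.5, 196.7] 3011 [557.   6.  14.] [463. -70.   6.] [666.  71. 162.]
driver 0.61 [320.3, 204.2] 156 [539. -92.  14.] [ 495. -102.   -2.] [577. -83.  21.]
pen 0.48 [178.2, 188.5] 128 [576. 349.   9.] [566. 298.  -1.] [587. 400.  15.]
mug 0.86 [172.6, 154.5] 682 [686. 365.  33.] [638. 320.   3.] [714. 397.  92.]
```

View pics/scene.png

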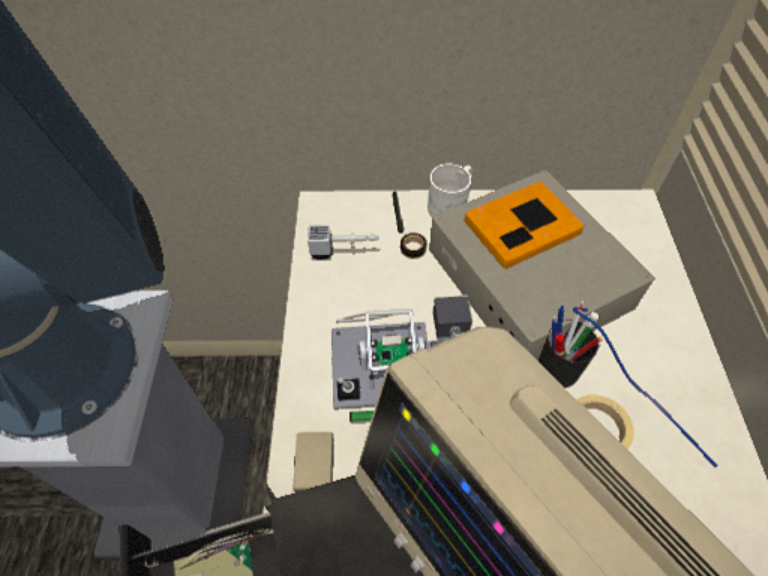

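View pics/top.png

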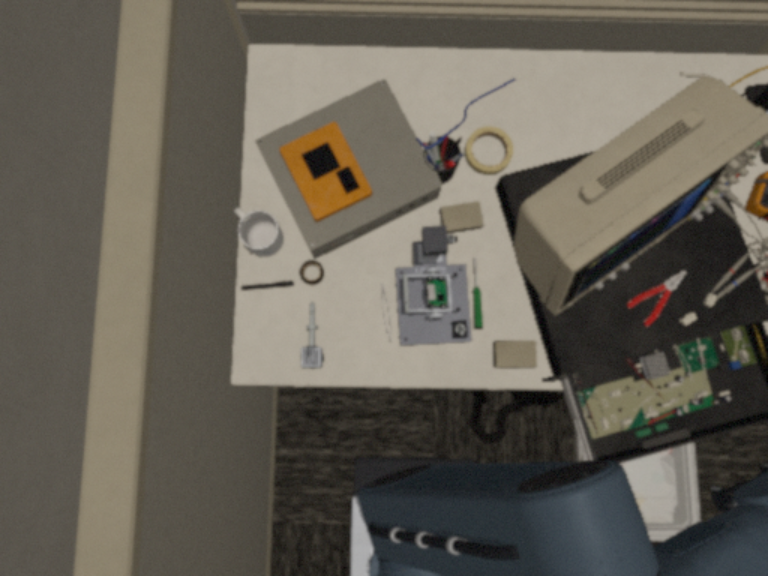

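The scene shows the stand around (250,230), the camera head at (215,160) and the toggle at (232,257), in native pixels. The top view agrees, with the camera's arm pointing away from the robot. I'll fit the poses from depth and plan the approach.

```bash
cat >> h.py <<'E'
def plan(dp,dyaw=0,st=None,rot=None,n=None):
    "rows' shift in tool axes for a world shift dp (mm)"
    st=st or env.get_state(); R=Rn.from_quat(st["ee_rot"])
    v=R.inv().apply(dp); n=n or int(np.ceil(max(abs(v).max()/41,abs(dyaw)/7)))
    print("tool shift",np.round(v,1),"rows",n,"each",np.round(v/n,2))
def rect(p,q=1.5):
    r=cv2.minAreaRect(p[:,:2].astype(np.float32)); return r
E
python3 - <<'E'
from h import *
from scipy.optimize import minimize
for n in("top","scene"):
    s=dict(np.load(f"pics/{n}.npz")); P=pts(s,s["depth"]>0)
    b=P[(P[:,0]>430)&(P[:,0]<700)&(abs(P[:,1])<110)&(P[:,2]>8.5)&(P[:,2]<17)]
    # fit pose maximizing points inside / edges
    def score(v,sh=0):
        c,si=np.cos(v[2]),np.sin(v[2]); x=(b[:,0]-v[0])*c+(b[:,1]-v[1])*si; y=-(b[:,0]-v[0])*si+(b[:,1]-v[1])*c
        return ((x>-100)&(x<120)&(abs(y)<75)).sum()
    best=[(score((X,Y,a)),X,Y,a) for X in range(540,585,2) for Y in range(-25,26,2) for a in np.arange(-.24,.25,.02)]
    m=max(best)[0]; bb=np.array([q for q in best if q[0]>=m-3]); print(n,len(b),m,bb.mean(0),bb.std(0))
    h=P[(P[:,2]>154)&(P[:,2]<165)&(abs(P[:,1])<60)&(P[:,0]>580)&(P[:,0]<700)]; print("column top",len(h),rect(h))
    c=P[(P[:,2]>55)&(P[:,2]<66)&(abs(P[:,1]-242)<45)&(P[:,0]>380)&(P[:,0]<480)]; print("cam top",len(c),c.mean(0),rect(c))
    r=P[(P[:,2]>38)&(P[:,2]<60)&(abs(P[:,1]-242)<60)&(P[:,0]>485)&(P[:,0]<580)]; print("rod",len(r),r[:,0].max(),np.polyfit(r[:,0],r[:,1],1),r[:,2].max())
    t=P[(P[:,2]>170)&(P[:,0]>300)&(P[:,0]<800)&(P[:,1]<0)&(P[:,1]>-400)]; print("tall",t.min(0),t.max(0))
st=env.get_state(); plan([250,504,60],-23.5,st)
E
```

```text
top 1629 1478 [1.476e+03 5.560e+02 3.000e+00 8.000e-02] [1.41421356 1.63299316 0.         0.        ]
column top 277 ((648.7622680664062, 8.853591918945312), (51.11574172973633, 46.50619125366211), 4.190457820892334)
cam top 140 [425.38599925 247.72233273  58.66874727] ((426.4041748046875, 248.6438751220703), (38.6723747253418, 39.25305938720703), 1.8984512090682983)
rod 70 535.1465211758548 [3.11579011e-02 2.33929478e+02] 54.44520660437213
tall [ 517.65833841 -399.99078632  170.02790283] [ 799.96591277 -122.46007954  379.21935921]
scene 1528 1438 [ 1.43553846e+03  5.50153846e+02 -1.46153846e+00  9.69230769e-02] [0.92946507 6.44319741 0.84265009 0.01538462]
column top 423 ((649.5324096679688, 5.179040908813477), (51.13584899902344, 48.63191604614258), 4.808839797973633)
cam top 140 [427.86078632 242.24462727  58.03302536] ((427.15032958984375, 243.4622039794922), (39.1213264465332, 40.960205078125), 2.851546049118042)
rod 78 538.7206903161327 [5.80043538e-02 2.13903687e+02] 51.36741933173173
tall [ 518.57175466 -381.14468998  171.9258916 ] [ 799.96234331 -129.06990531  376.0658975 ]
tool shift [ 430.1 -362.7  -60. ] rows 11 each [ 39.1  -32.97  -5.45]
```

Request:
jog_arm --commands '[{"dx": 30, "dy": -26, "dz": -4}, {"dx": 30, "dy": -26, "dz": -4}, {"dx": 30, "dy": -26, "dz": -4}, {"dx": 30, "dy": -26, "dz": -4}, {"dx": 30, "dy": -26, "dz": -4}, {"dx": 30, "dy": -26, "dz": -4}, {"dx": 30, "dy": -26, "dz": -4}, {"dx": 30, "dy": -26, "dz": -4}, {"dx": 30, "dy": -26, "dz": -4}, {"dx": 30, "dy": -26, "dz": -4}]'

```text
validation failed for argument at $.co...
```

Request:
jog_arm --commands '[{"dx": 30, "dy": -26, "dz": -4}, {"dx": 30, "dy": -26, "dz": -4}, {"dx": 30, "dy": -26, "dz": -4}, {"dx": 30, "dy": -26, "dz": -4}, {"rz": 6.5}, {"rz": 6.5}, {"rz": 6}, {}]'

```text
validation failed for argument at $.co...
```

```bash
python3 - <<'E'
from h import *
s=snap("wrist"); save(s,"w1.png",1.5); print(s["K"].tolist(),np.round(s["T_tool_cam"],3).tolist(),s["st"]["tool_pos"],s["st"]["joints"])
R=Rn.from_quat(s["st"]["ee_rot"]).as_matrix(); print(R.round(3).tolist())
for t in("board_frame","bail","light_switch","light_switch_tip","driver","tweezers"):
    for r in env.cut_out(s,t)[:1]:
        p=pts(s,r["mask"])
        if len(p): print(t,round(r["p"],2),r["xy"],len(p),np.round(np.median(p,0)),np.round(np.percentile(p,2,0)),np.round(np.percentile(p,98,0)))
np.savez("pics/w1.npz",P=pts(s,s["depth"]>0),C=s["pixels"][s["depth"]>0])
E
```

```text
[[289.2253071453977, 0.0, 256.0704078693062], [0.0, 289.2253071453977, 193.52527493094215], [0.0, 0.0, 1.0]] [[-0.0, -0.957, -0.289, 73.732], [1.0, -0.0, -0.0, -0.988], [0.0, -0.289, 0.957, -70.746], [0.0, 0.0, 0.0, 1.0]] [ 219.15374453 -504.42803015  303.89719189] [-1.24558710e+00  3.50678397e-01  1.65181105e+00 -1.00258224e-05
  1.13911327e+00 -8.45868537e-02]
[[0.917, 0.398, -0.0], [0.398, -0.917, 0.0], [-0.0, -0.0, -1.0]]
```

View pics/w1.png

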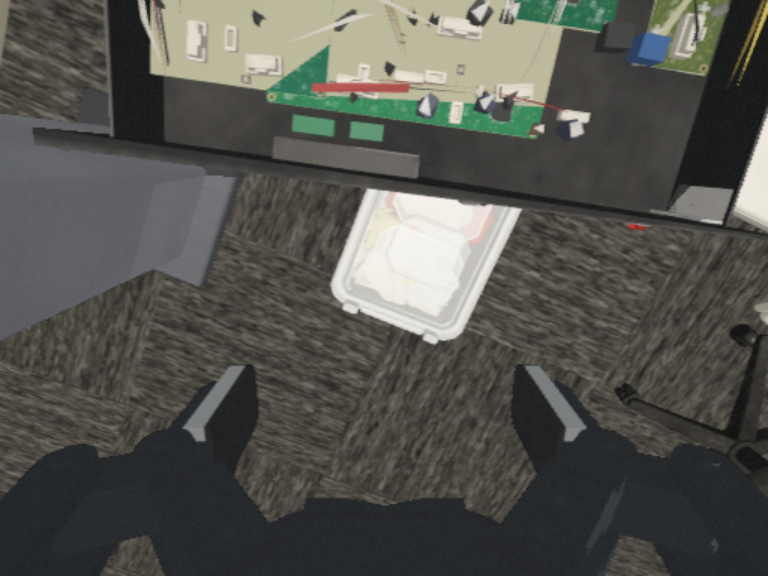

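The arm hasn't moved, because the rows failed validation. The picture only shows the floor and the rack unit. I'll try full rows.

Request:
jog_arm --commands '[{"fingers": 1, "dx": 30, "dy": -26, "dz": -4, "rx": 0, "ry": 0, "rz": 0}, {"fingers": 1, "dx": 30, "dy": -26, "dz": -4, "rx": 0, "ry": 0, "rz": 0}, {"fingers": 1, "dx": 30, "dy": -26, "dz": -4, "rx": 0, "ry": 0, "rz": 0}, {"fingers": 1, "dx": 30, "dy": -26, "dz": -4, "rx": 0, "ry": 0, "rz": 0}, {"fingers": 1, "dx": 30, "dy": -26, "dz": -4, "rx": 0, "ry": 0, "rz": 0}, {"fingers": 1, "dx": 30, "dy": -26, "dz": -4, "rx": 0, "ry": 0, "rz": 0}, {"fingers": 1, "dx": 30, "dy": -26, "dz": -4, "rx": 0, "ry": 0, "rz": 0}, {"fingers": 1, "dx": 30, "dy": -26, "dz": -4, "rx": 0, "ry": 0, "rz": 0}, {"fingers": 1, "dx": 30, "dy": -26, "dz": -4, "rx": 0, "ry": 0, "rz": 0}, {"fingers": 1, "dx": 30, "dy": -26, "dz": -4, "rx": 0, "ry": 0, "rz": 0}]'

```text
time: 2.58
tool_pos: [391.1, -144.6, 344.4]
ee_rot: [0.979, 0.203, 0.0, 0.0]
wrist_force: [1.1, -0.4, 0.2]
gripper_width: 1.005
finger_force: 0.0
```

Request:
jog_arm --commands '[{"fingers": 1, "dx": 33, "dy": -23, "dz": -3, "rx": 0, "ry": 0, "rz": 0}, {"fingers": 1, "dx": 33, "dy": -23, "dz": -3, "rx": 0, "ry": 0, "rz": 0}, {"fingers": 1, "dx": 33, "dy": -23, "dz": -3, "rx": 0, "ry": 0, "rz": 0}, {"fingers": 1, "dx": 33, "dy": -23, "dz": -3, "rx": 0, "ry": 0, "rz": 0}, {"fingers": 1, "dx": 33, "dy": -10, "dz": 0, "rx": 0, "ry": 0, "rz": 6.5}, {"fingers": 1, "dx": 0, "dy": 0, "dz": 0, "rx": 0, "ry": 0, "rz": 6.5}, {"fingers": 1, "dx": 0, "dy": 0, "dz": 0, "rx": 0, "ry": 0, "rz": 6}, {"fingers": 1, "dx": 0, "dy": 0, "dz": 0, "rx": 0, "ry": 0, "rz": 0}]'

```text
time: 3.25
tool_pos: [501.6, 13.4, 355.7]
ee_rot: [0.999, 0.037, -0.0, -0.0]
wrist_force: [0.1, -0.4, -0.8]
gripper_width: 0.999
finger_force: 0.0
```

```bash
python3 - <<'E'
from h import *
s=snap("wrist"); save(s,"w2.png",1.5); print(s["st"]["tool_pos"],s["st"]["joints"])
R=Rn.from_quat(s["st"]["ee_rot"]).as_matrix(); print(R.round(3).tolist())
for t in("board_frame","bail","light_switch","light_switch_tip","driver","tweezers"):
    for r in env.cut_out(s,t)[:1]:
        p=pts(s,r["mask"])
        if len(p): print(t,round(r["p"],2),r["xy"],len(p),np.round(np.median(p,0)),np.round(np.percentile(p,2,0)),np.round(np.percentile(p,98,0)))
P=np.full((384,512,3),np.nan); P[s["depth"]>0]=pts(s,s["depth"]>0)
np.savez("pics/w2.npz",P=P,C=s["pixels"])
E
```

```text
[501.56153305  13.36111583 355.66812313] [-6.61783188e-02  2.10575237e-01  1.70749123e+00  8.00405109e-07
  1.22399799e+00  1.43008972e+00]
[[0.997, 0.074, -0.0], [0.074, -0.997, 0.0], [-0.0, -0.0, -1.0]]
board_frame 0.7 [271.6, 116.1] 3502 [562.   2.  61.] [520. -33.  13.] [599.  62.  79.]
bail 0.69 [269.9, 119.5] 3426 [561.   0.  61.] [520. -33.  13.] [599.  62.  79.]
light_switch 0.63 [303.7, 181.8] 70 [483. -54.  56.] [477. -58.  39.] [490. -52.  63.]
light_switch_tip 0.63 [275.1, 104.2] 17151 [577.   3.  15.] [466. -69.  11.] [656.  69. 162.]
driver 0.81 [338.3, 136.4] 873 [546. -91.  16.] [ 495. -101.   10.] [636. -85.  19.]
tweezers 0.76 [196.6, 135.1] 433 [528.  99.   7.] [468.  86.   1.] [583. 107.  10.]
```

View pics/w2.png

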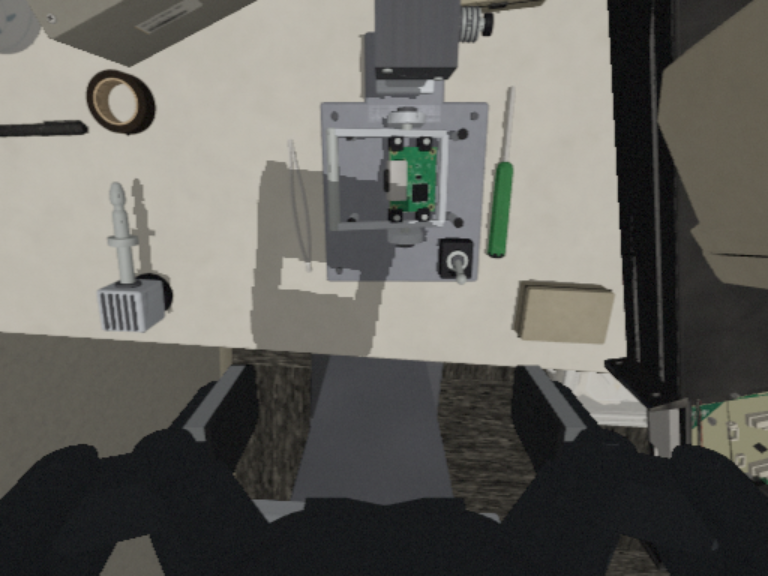

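The wrist view shows the base at (405,190), the bail bar at x≈335 px, the toggle at (458,262) and the camera head at (130,270). I'll fit precise poses from this depth.

```bash
python3 - <<'E'
from h import *
d=np.load("pics/w2.npz"); P=d["P"].reshape(-1,3); P=P[~np.isnan(P[:,0])]
b=P[(abs(P[:,0]-565)<140)&(abs(P[:,1])<110)&(P[:,2]>9.5)&(P[:,2]<15)]
print("base",len(b),np.median(b[:,2]),rect(b))
best=[]
def loc(Q,v):
    c,s=np.cos(v[2]),np.sin(v[2]); q=Q[:,:2]-v[:2]; return np.c_[q[:,0]*c+q[:,1]*s,-q[:,0]*s+q[:,1]*c,Q[:,2]]
for X in np.arange(545,572,1.):
  for Y in np.arange(-8,12,1.):
    for a in np.arange(.02,.14,.01):
      l=loc(b,(X,Y,a)); best.append((((l[:,0]>-100.5)&(l[:,0]<120.5)&(abs(l[:,1])<75.5)).sum(),X,Y,a))
best=np.array(best); m=best[:,0].max(); bb=best[best[:,0]>=m-8]; print("stand",m,len(bb),bb.mean(0),bb.std(0)); v=bb.mean(0)[1:]
l=loc(P,v)
ho=l[(l[:,2]>155)&(l[:,2]<165)&(l[:,0]>40)&(l[:,0]<140)&(abs(l[:,1])<60)]; print("holder top",np.percentile(ho,1,0),np.percentile(ho,99,0),rect(ho))
f=l[(abs(l[:,0])<30)&(l[:,1]>40)&(l[:,1]<75)&(l[:,2]>35)&(l[:,2]<110)]; print("bail loc",len(f),np.median(f,0),f.min(0),f.max(0))
for lo in(-30,-10,10):
    g=f[(f[:,0]>lo)&(f[:,0]<lo+20)]; print(lo,np.median(g,0))
f=l[(abs(l[:,0]+85)<12)&(abs(l[:,1]+50)<12)&(l[:,2]>45)&(l[:,2]<75)]; print("ball",len(f),np.median(f,0),f.max(0))
c=P[(P[:,2]>56)&(P[:,2]<64)&(abs(P[:,1]-245)<45)&(P[:,0]>380)&(P[:,0]<480)]; print("cam top",len(c),c.mean(0),rect(c))
r=P[(P[:,2]>35)&(P[:,2]<60)&(abs(P[:,1]-245)<60)&(P[:,0]>450)&(P[:,0]<580)]; print("rod",len(r),r[:,0].max(),np.polyfit(r[:,0],r[:,1],1),r[:,2].max())
E
```

```text
base 8979 12.669690028123057 ((574.5594482421875, 5.52593994140625), (236.83364868164062, 208.09632873535156), 7.667322635650635)
stand 8575.0 11 [8.57072727e+03 5.59090909e+02 7.27272727e-01 7.36363636e-02] [2.76638619 0.79252708 0.44536177 0.00771389]
holder top [ 65.94246405 -22.4584305  157.39234109] [ 97.96348743  22.87075659 162.35139051] ((81.6474838256836, -0.004238128662109375), (33.54885482788086, 46.16891860961914), 0.11020401120185852)
bail loc 397 [ 0.28958021 57.48146346 77.69843345] [-29.98813181  53.50430628  73.90506401] [29.1462643 62.5094608 81.1093735]
-30 [-19.35689865  57.34018803  77.81484173]
-10 [-0.34782605 57.49218698 77.85293564]
10 [20.28543855 57.48926345 77.55841702]
ball 65 [-80.85554334 -48.97578496  59.37808579] [-74.81682166 -45.35585641  63.22240485]
cam top 819 [428.41147911 245.04483743  59.50016194] ((426.971923828125, 246.46493530273438), (40.35929870605469, 40.52167892456055), 1.1243326663970947)
rod 743 539.203288156775 [3.08991083e-02 2.30672544e+02] 54.51496388364433
```

Request:
jog_arm --commands '[{"fingers": -0.48, "dx": 11.3, "dy": -8.1, "dz": 25, "rx": 0, "ry": 0, "rz": 0}, {"fingers": -0.48, "dx": 11.3, "dy": -8.1, "dz": 25, "rx": 0, "ry": 0, "rz": 0}, {"fingers": -0.48, "dx": 11.3, "dy": -8.1, "dz": 25, "rx": 0, "ry": 0, "rz": 0}, {"fingers": -0.48, "dx": 11.3, "dy": -8.1, "dz": 25, "rx": 0, "ry": 0, "rz": 0}, {"fingers": -0.48, "dx": 11.3, "dy": -8.1, "dz": 25, "rx": 0, "ry": 0, "rz": 0}, {"fingers": -0.48, "dx": 0, "dy": 0, "dz": 30, "rx": 0, "ry": 0, "rz": 0}, {"fingers": -0.48, "dx": 0, "dy": 0, "dz": 30, "rx": 0, "ry": 0, "rz": 0}, {"fingers": -0.48, "dx": 0, "dy": 0, "dz": 20, "rx": 0, "ry": 0, "rz": 0}, {"fingers": -0.48, "dx": 0, "dy": 0, "dz": 13, "rx": 0, "ry": 0, "rz": 0}, {"fingers": -0.48, "dx": 0, "dy": 0, "dz": 0, "rx": 0, "ry": 0, "rz": 0}]' --newtons 25

```text
time: 4.43
tool_pos: [553.4, 57.5, 135.3]
ee_rot: [0.999, 0.039, -0.002, -0.0]
wrist_force: [-0.2, -1.1, -0.3]
gripper_width: 0.26
finger_force: 0.0
```

Request:
jog_arm --commands '[{"fingers": -1, "dx": 0, "dy": 0, "dz": 0, "rx": 0, "ry": 0, "rz": 0}, {"fingers": -1, "dx": 0, "dy": 0, "dz": 0, "rx": 0, "ry": 0, "rz": 0}, {"fingers": -1, "dx": 0, "dy": 0, "dz": 0, "rx": 0, "ry": 0, "rz": 0}, {"fingers": -1, "dx": 0, "dy": 0, "dz": 0, "rx": 0, "ry": 0, "rz": 0}, {"fingers": -1, "dx": 0, "dy": 0, "dz": 0, "rx": 0, "ry": 0, "rz": 0}]'

```text
time: 4.85
tool_pos: [554.6, 57.8, 138.7]
ee_rot: [0.999, 0.039, 0.0, -0.0]
wrist_force: [-4.2, 3.6, 1.8]
gripper_width: 0.093
finger_force: 25.0
```

```bash
python3 - <<'E'
import numpy as np
t=np.linspace(.28,3.15,21); y=60*np.cos(t); z=60*np.sin(t)
print(np.c_[-np.diff(y),-np.diff(z)].round(1).tolist())
E
```

```text
[[3.0, -8.1], [4.1, -7.6], [5.1, -6.9], [6.1, -6.1], [6.9, -5.2], [7.5, -4.1], [8.1, -3.0], [8.4, -1.8], [8.6, -0.6], [8.6, 0.6], [8.4, 1.8], [8.1, 3.0], [7.5, 4.1], [6.9, 5.2], [6.1, 6.1], [5.1, 6.9], [4.1, 7.6], [3.0, 8.1], [1.8, 8.4], [0.5, 8.6]]
```

Request:
jog_arm --commands '[{"fingers": -1, "dx": 0, "dy": 3.0, "dz": -8.1, "rx": 0, "ry": 0, "rz": 0}, {"fingers": -1, "dx": 0, "dy": 4.1, "dz": -7.6, "rx": 0, "ry": 0, "rz": 0}, {"fingers": -1, "dx": 0, "dy": 5.1, "dz": -6.9, "rx": 0, "ry": 0, "rz": 0}, {"fingers": -1, "dx": 0, "dy": 6.1, "dz": -6.1, "rx": 0, "ry": 0, "rz": 0}, {"fingers": -1, "dx": 0, "dy": 6.9, "dz": -5.2, "rx": 0, "ry": 0, "rz": 0}, {"fingers": -1, "dx": 0, "dy": 7.5, "dz": -4.1, "rx": 0, "ry": 0, "rz": 0}, {"fingers": -1, "dx": 0, "dy": 8.1, "dz": -3.0, "rx": 0, "ry": 0, "rz": 0}, {"fingers": -1, "dx": 0, "dy": 8.4, "dz": -1.8, "rx": 0, "ry": 0, "rz": 0}, {"fingers": -1, "dx": 0, "dy": 8.6, "dz": -0.6, "rx": 0, "ry": 0, "rz": 0}]'

```text
time: 5.6
tool_pos: [559.5, -0.0, 182.6]
ee_rot: [0.999, 0.039, 0.001, -0.0]
wrist_force: [-1.0, 4.9, 3.7]
gripper_width: 0.09
finger_force: 25.3
```

Request:
jog_arm --commands '[{"fingers": -1, "dx": 0, "dy": 8.6, "dz": 0.6, "rx": 0, "ry": 0, "rz": 0}, {"fingers": -1, "dx": 0, "dy": 8.4, "dz": 1.8, "rx": 0, "ry": 0, "rz": 0}, {"fingers": -1, "dx": 0, "dy": 8.1, "dz": 3.0, "rx": 0, "ry": 0, "rz": 0}, {"fingers": -1, "dx": 0, "dy": 7.5, "dz": 4.1, "rx": 0, "ry": 0, "rz": 0}, {"fingers": -1, "dx": 0, "dy": 6.9, "dz": 5.2, "rx": 0, "ry": 0, "rz": 0}, {"fingers": -1, "dx": 0, "dy": 6.1, "dz": 6.1, "rx": 0, "ry": 0, "rz": 0}, {"fingers": -1, "dx": 0, "dy": 5.1, "dz": 6.9, "rx": 0, "ry": 0, "rz": 0}, {"fingers": -1, "dx": 0, "dy": 4.1, "dz": 7.6, "rx": 0, "ry": 0, "rz": 0}, {"fingers": -1, "dx": 0, "dy": 3.0, "dz": 8.1, "rx": 0, "ry": 0, "rz": 0}, {"fingers": -1, "dx": 0, "dy": 1.8, "dz": 8.4, "rx": 0, "ry": 0, "rz": 0}]'

```text
time: 6.43
tool_pos: [563.8, -59.5, 128.5]
ee_rot: [0.999, 0.039, 0.0, -0.0]
wrist_force: [1.1, 8.3, 3.1]
gripper_width: 0.087
finger_force: 24.9
```

Request:
jog_arm --commands '[{"fingers": -1, "dx": 0, "dy": 0.5, "dz": 8.0, "rx": 0, "ry": 0, "rz": 0}, {"fingers": -1, "dx": 0, "dy": 0, "dz": 0, "rx": 0, "ry": 0, "rz": 0}, {"fingers": -1, "dx": 0, "dy": 0, "dz": 0, "rx": 0, "ry": 0, "rz": 0}]'

```text
time: 6.68
tool_pos: [564.2, -59.7, 120.8]
ee_rot: [0.999, 0.039, 0.0, -0.0]
wrist_force: [5.4, 5.3, -0.4]
gripper_width: 0.086
finger_force: 26.1
```

Request:
jog_arm --commands '[{"fingers": -1, "dx": 0, "dy": 0, "dz": 1.5, "rx": 0, "ry": 0, "rz": 0}, {"fingers": -1, "dx": 0, "dy": 0, "dz": 1, "rx": 0, "ry": 0, "rz": 0}, {"fingers": -1, "dx": 0, "dy": 0, "dz": 0, "rx": 0, "ry": 0, "rz": 0}]'

```text
time: 6.93
tool_pos: [564.4, -59.6, 120.2]
ee_rot: [0.999, 0.039, 0.001, 0.0]
wrist_force: [-4.0, 6.2, 23.6]
gripper_width: 0.087
finger_force: 28.3
```

Request:
jog_arm --commands '[{"fingers": -0.48, "dx": 0, "dy": 0, "dz": -2, "rx": 0, "ry": 0, "rz": 0}, {"fingers": -0.48, "dx": 0, "dy": 0, "dz": 0, "rx": 0, "ry": 0, "rz": 0}, {"fingers": -0.48, "dx": 0, "dy": 0, "dz": 0, "rx": 0, "ry": 0, "rz": 0}, {"fingers": -0.48, "dx": 0, "dy": 0, "dz": -20, "rx": 0, "ry": 0, "rz": 0}, {"fingers": -0.48, "dx": 0, "dy": 0, "dz": -40, "rx": 0, "ry": 0, "rz": 0}, {"fingers": -1, "dx": 0, "dy": 0, "dz": -40, "rx": 0, "ry": 0, "rz": 0}, {"fingers": -1, "dx": -39, "dy": -3.5, "dz": 0, "rx": 0, "ry": 0, "rz": 0}, {"fingers": -1, "dx": -39, "dy": -3.5, "dz": 0, "rx": 0, "ry": 0, "rz": 0}, {"fingers": -1, "dx": -39, "dy": -3.5, "dz": 0, "rx": 0, "ry": 0, "rz": 0}, {"fingers": -1, "dx": 0, "dy": 0, "dz": 0, "rx": 0, "ry": 0, "rz": 0}]'

```text
time: 7.77
tool_pos: [439.5, -57.7, 219.2]
ee_rot: [0.999, 0.039, -0.004, -0.001]
wrist_force: [0.4, 0.0, 0.1]
gripper_width: 0.002
finger_force: 0.0
```

```bash
python3 - <<'E'
from h import *
s=snap("wrist"); save(s,"w3.png",1.2)
P=pts(s,s["depth"]>0); v=(559,.7,.0736)
c,si=np.cos(v[2]),np.sin(v[2]); q=P[:,:2]-v[:2]; l=np.c_[q[:,0]*c+q[:,1]*si,-q[:,0]*si+q[:,1]*c,P[:,2]]
st=s["st"]; q=st["tool_pos"][:2]-np.array(v[:2]); print("tool loc",q[0]*c+q[1]*si,-q[0]*si+q[1]*c,st["tool_pos"])
f=l[(abs(l[:,0])<25)&(l[:,1]<-45)&(l[:,1]>-75)&(l[:,2]>35)]; print("bail",len(f),np.median(f,0))
f=l[(abs(l[:,0]+78)<25)&(abs(l[:,1]+50)<12)&(l[:,2]>45)&(l[:,2]<75)]; print("ball",len(f),f.min(0) if len(f) else 0, np.median(f,0),f.max(0))
E
```

```text
tool loc -123.48143327657993 -49.4994742125897 [439.49273582 -57.745497   219.24309948]
bail 869 [ -2.51207781 -59.58743357  62.31549806]
ball 167 [-88.0955881  -54.30167003  45.00441184] [-81.20539635 -49.52977737  59.88890969] [-74.35952679 -45.54727221  63.45578715]
```

View pics/w3.png

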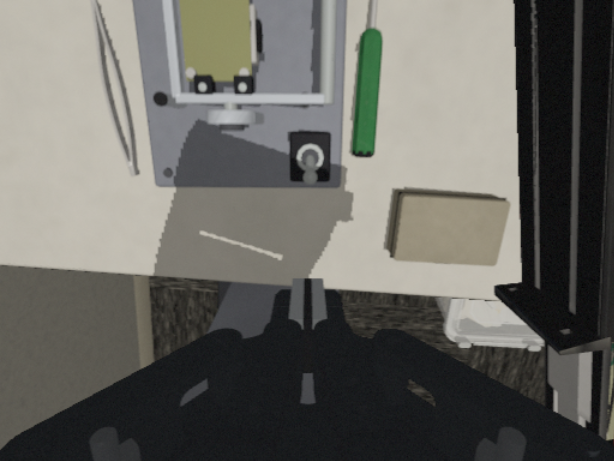

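The board now shows its solder side, with the bail centre at z≈58, so the frame is flat. The toggle ball is at (310,165), straight ahead of the shut fingers. Next I'll push it.

Request:
jog_arm --commands '[{"fingers": -1, "dx": 0, "dy": 0, "dz": 35, "rx": 0, "ry": 0, "rz": 0}, {"fingers": -1, "dx": 0, "dy": 0, "dz": 35, "rx": 0, "ry": 0, "rz": 0}, {"fingers": -1, "dx": 0, "dy": 0, "dz": 30, "rx": 0, "ry": 0, "rz": 0}, {"fingers": -1, "dx": 10, "dy": 0, "dz": 0, "rx": 0, "ry": 0, "rz": 0}, {"fingers": -1, "dx": 8, "dy": 0, "dz": 0, "rx": 0, "ry": 0, "rz": 0}, {"fingers": -1, "dx": 6, "dy": 0, "dz": 0, "rx": 0, "ry": 0, "rz": 0}, {"fingers": -1, "dx": 6, "dy": 0, "dz": 0, "rx": 0, "ry": 0, "rz": 0}, {"fingers": -1, "dx": 5, "dy": 0, "dz": 0, "rx": 0, "ry": 0, "rz": 0}, {"fingers": -1, "dx": 2, "dy": 0, "dz": 0, "rx": 0, "ry": 0, "rz": 0}, {"fingers": -1, "dx": 0, "dy": 0, "dz": 0, "rx": 0, "ry": 0, "rz": 0}]'

```text
time: 8.65
tool_pos: [484.1, -55.7, 121.8]
ee_rot: [0.999, 0.039, 0.001, 0.0]
wrist_force: [-0.1, -1.1, 0.6]
gripper_width: 0.001
finger_force: 0.0
```

Request:
jog_arm --commands '[{"fingers": -1, "dx": 1.5, "dy": 0, "dz": 0, "rx": 0, "ry": 0, "rz": 0}, {"fingers": -1, "dx": 1.5, "dy": 0, "dz": 0, "rx": 0, "ry": 0, "rz": 0}, {"fingers": -1, "dx": 1, "dy": 0, "dz": 0, "rx": 0, "ry": 0, "rz": 0}, {"fingers": -1, "dx": 0, "dy": 0, "dz": 0, "rx": 0, "ry": 0, "rz": 0}]'

```text
time: 8.98
tool_pos: [486.2, -55.4, 120.9]
ee_rot: [0.999, 0.039, -0.002, -0.0]
wrist_force: [-6.9, -2.0, 5.3]
gripper_width: 0.0
finger_force: 4.5
```

Request:
jog_arm --commands '[{"fingers": -1, "dx": -10, "dy": 0, "dz": 0, "rx": 0, "ry": 0, "rz": 0}, {"fingers": -1, "dx": 0, "dy": 0, "dz": -38, "rx": 0, "ry": 0, "rz": 0}, {"fingers": -1, "dx": 0, "dy": 0, "dz": -38, "rx": 0, "ry": 0, "rz": 0}, {"fingers": 0, "dx": 0, "dy": 0, "dz": -38, "rx": 0, "ry": 0, "rz": 0}, {"fingers": 1, "dx": -8, "dy": -37, "dz": -10, "rx": 0, "ry": 0, "rz": 0}, {"fingers": 1, "dx": -8, "dy": -38, "dz": -10, "rx": 0, "ry": 0, "rz": 0}, {"fingers": 1, "dx": -8, "dy": -38, "dz": -10, "rx": 0, "ry": 0, "rz": 0}, {"fingers": 1, "dx": -8, "dy": -38, "dz": -10, "rx": 0, "ry": 0, "rz": 0}, {"fingers": 1, "dx": -8, "dy": -38, "dz": -10, "rx": 0, "ry": 0, "rz": 0}, {"fingers": 1, "dx": -8, "dy": -38, "dz": -10, "rx": 0, "ry": 0, "rz": 0}]'

```text
time: 9.82
tool_pos: [410.4, 167.8, 295.6]
ee_rot: [0.999, 0.039, 0.0, -0.0]
wrist_force: [0.8, 0.1, 0.3]
gripper_width: 0.982
finger_force: 0.0
```

Request:
jog_arm --commands '[{"fingers": 1, "dx": -8, "dy": -38, "dz": 0, "rx": 0, "ry": 0, "rz": 0}, {"fingers": 1, "dx": -8, "dy": -38, "dz": 0, "rx": 0, "ry": 0, "rz": 0}, {"fingers": 1, "dx": 0, "dy": 0, "dz": 0, "rx": 0, "ry": 0, "rz": 0}, {"fingers": 1, "dx": 0, "dy": 0, "dz": 0, "rx": 0, "ry": 0, "rz": 0}]'

```text
time: 10.15
tool_pos: [388.8, 242.1, 294.9]
ee_rot: [0.999, 0.041, 0.0, -0.0]
wrist_force: [0.6, -0.5, -0.2]
gripper_width: 0.995
finger_force: 0.0
```

```bash
python3 - <<'E'
from h import *
s=snap("wrist"); save(s,"w4.png",1.2)
P=pts(s,s["depth"]>0); v=(559,.7,.0736)
st=s["st"]; print(st["tool_pos"],st["ee_rot"])
P=P[(abs(P[:,1]-245)<60)&(P[:,0]>380)&(P[:,0]<580)]
c=P[(P[:,2]>57.5)&(P[:,2]<63)&(P[:,0]<460)]; print("cam top",len(c),c.mean(0),rect(c))
r=P[(P[:,2]>35)&(P[:,0]>495)]; print("rod",len(r),r[:,0].max(),np.polyfit(r[:,0],r[:,1],1),r[:,2].max())
b=P[(P[:,2]>25)&(P[:,0]<455)]; print("body",b.min(0),b.max(0))
E
```

```text
[388.80063127 242.09425451 294.88280939] [ 9.99164054e-01  4.08798384e-02  1.48959468e-04 -9.82066867e-05]
cam top 1293 [427.35012924 247.20435139  59.615951  ] ((427.1356506347656, 247.14759826660156), (38.78987121582031, 38.939796447753906), 0.9357860684394836)
rod 499 539.5067803579001 [1.77055358e-02 2.39923643e+02] 48.35994604808761
body [380.0004689  185.00031027  25.8141033 ] [454.91722163 304.99832207 321.51435355]
```

View pics/w4.png

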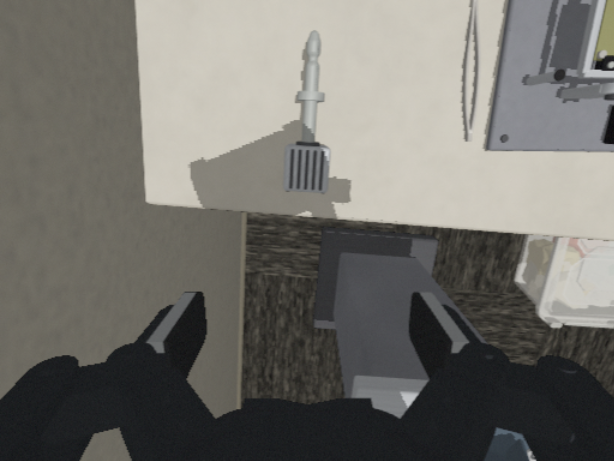

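Seen clearly: the body is at (306,168) and the arm points up the image. The grasp centre comes out at (427,247), yaw ≈ 0.02.

Request:
jog_arm --commands '[{"fingers": 1, "dx": 38.7, "dy": -1.9, "dz": 0, "rx": 0, "ry": 0, "rz": 0}, {"fingers": 1, "dx": 0, "dy": 0, "dz": 30, "rx": 0, "ry": 0, "rz": 3.7}, {"fingers": 1, "dx": 0, "dy": 0, "dz": 38, "rx": 0, "ry": 0, "rz": 0}, {"fingers": 1, "dx": 0, "dy": 0, "dz": 38, "rx": 0, "ry": 0, "rz": 0}, {"fingers": 1, "dx": 0, "dy": 0, "dz": 38, "rx": 0, "ry": 0, "rz": 0}, {"fingers": 1, "dx": 0, "dy": 0, "dz": 30, "rx": 0, "ry": 0, "rz": 0}, {"fingers": 1, "dx": 0, "dy": 0, "dz": 20, "rx": 0, "ry": 0, "rz": 0}, {"fingers": 1, "dx": 0, "dy": 0, "dz": 9, "rx": 0, "ry": 0, "rz": 0}, {"fingers": 1, "dx": 0, "dy": 0, "dz": 0, "rx": 0, "ry": 0, "rz": 0}, {"fingers": 1, "dx": 0, "dy": 0, "dz": 0, "rx": 0, "ry": 0, "rz": 0}]'

```text
time: 11.03
tool_pos: [428.8, 245.2, 92.6]
ee_rot: [1.0, 0.006, 0.0, -0.0]
wrist_force: [-0.0, 0.4, 1.3]
gripper_width: 0.997
finger_force: 0.0
```

Request:
jog_arm --commands '[{"fingers": -1, "dx": 0, "dy": 0, "dz": 0, "rx": 0, "ry": 0, "rz": 0}, {"fingers": -1, "dx": 0, "dy": 0, "dz": 0, "rx": 0, "ry": 0, "rz": 0}, {"fingers": -1, "dx": 0, "dy": 0, "dz": 0, "rx": 0, "ry": 0, "rz": 0}, {"fingers": -1, "dx": 0, "dy": 0, "dz": 0, "rx": 0, "ry": 0, "rz": 0}, {"fingers": -1, "dx": 0, "dy": 0, "dz": 0, "rx": 0, "ry": 0, "rz": 0}, {"fingers": -1, "dx": 0, "dy": 0, "dz": 0, "rx": 0, "ry": 0, "rz": 0}]' --newtons 60

```text
time: 11.53
tool_pos: [428.6, 246.0, 93.0]
ee_rot: [1.0, 0.007, 0.001, -0.0]
wrist_force: [-1.9, -0.8, 9.5]
gripper_width: 0.463
finger_force: 59.9
```

Request:
jog_arm --commands '[{"fingers": -1, "dx": 0, "dy": 0, "dz": -15, "rx": 0, "ry": 0, "rz": 0}, {"fingers": -1, "dx": 0, "dy": 0, "dz": -30, "rx": 0, "ry": 0, "rz": 0}, {"fingers": -1, "dx": 0, "dy": 0, "dz": -35, "rx": 0, "ry": 0, "rz": 0}, {"fingers": -1, "dx": 0, "dy": 0, "dz": -25, "rx": 0, "ry": 0, "rz": 0}, {"fingers": -1, "dx": 2, "dy": 16, "dz": 0, "rx": 0, "ry": 0, "rz": 0}, {"fingers": -1, "dx": 5, "dy": 28, "dz": 0, "rx": 0, "ry": 0, "rz": 0}, {"fingers": -1, "dx": 7, "dy": 34, "dz": 0, "rx": 0, "ry": 0, "rz": 0}, {"fingers": -1, "dx": 7, "dy": 34, "dz": 0, "rx": 0, "ry": 0, "rz": 0}, {"fingers": -1, "dx": 7, "dy": 34, "dz": 0, "rx": 0, "ry": 0, "rz": 0}, {"fingers": -1, "dx": 7, "dy": 34, "dz": 0, "rx": 0, "ry": 0, "rz": 0}]'

```text
time: 12.37
tool_pos: [465.4, 64.8, 197.2]
ee_rot: [1.0, 0.007, -0.0, 0.0]
wrist_force: [0.5, -0.1, -3.5]
gripper_width: 0.464
finger_force: 61.5
```

Request:
jog_arm --commands '[{"fingers": -1, "dx": 7, "dy": 34, "dz": 0, "rx": 0, "ry": 0, "rz": 0}, {"fingers": -1, "dx": 4, "dy": 24, "dz": 0, "rx": 0, "ry": 0, "rz": 0}, {"fingers": -1, "dx": 2, "dy": 12.6, "dz": 0, "rx": 0, "ry": 0, "rz": 0}, {"fingers": -1, "dx": 0, "dy": 0, "dz": 0, "rx": 0, "ry": 0, "rz": -3.4}, {"fingers": -1, "dx": 0, "dy": 0, "dz": 0, "rx": 0, "ry": 0, "rz": 0}, {"fingers": -1, "dx": 0, "dy": 0, "dz": 0, "rx": 0, "ry": 0, "rz": 0}]'

```text
time: 12.87
tool_pos: [479.3, -4.0, 197.0]
ee_rot: [0.999, 0.036, -0.0, -0.0]
wrist_force: [-0.2, 0.3, -2.6]
gripper_width: 0.461
finger_force: 61.5
```

```bash
python3 - <<'E'
from h import *
s=snap("wrist"); save(s,"w5.png",1.5)
st=s["st"]; v=(559,.7,.0736); print(st["tool_pos"],st["ee_rot"],st["wrist_force"])
c,si=np.cos(v[2]),np.sin(v[2]); q=st["tool_pos"][:2]-np.array(v[:2]); print("tool loc",q[0]*c+q[1]*si,-q[0]*si+q[1]*c)
def dump(s,n):
    P=pts(s,s["depth"]>0); q=P[:,:2]-v[:2]; l=np.c_[q[:,0]*c+q[:,1]*si,-q[:,0]*si+q[:,1]*c,P[:,2]]
    for a,b in((-50,-35),(-35,-22),(-22,-10),(-10,5),(5,20),(20,35)):
        r=l[(l[:,0]>a)&(l[:,0]<b)&(abs(l[:,1])<20)&(l[:,2]>125)&(l[:,2]<165)]
        if len(r)>3: print(n,a,len(r),"y",r[:,1].min().round(1),r[:,1].max().round(1),"zmax",np.percentile(r[:,2],95).round(1),"y at top",np.median(r[r[:,2]>np.percentile(r[:,2],70),1]).round(1))
    h=l[(l[:,0]>58)&(l[:,0]<120)&(abs(l[:,1])<40)&(l[:,2]>154)&(l[:,2]<168)]
    print(n,"holder top",len(h),np.percentile(h,2,0) if len(h) else 0,np.percentile(h,98,0) if len(h) else 0)
dump(s,"wrist")
for n in("top","scene"): dump(snap(n),n)
E
```

```text
[479.34310377  -3.97525888 196.96367953] [ 9.99362000e-01  3.57148657e-02 -1.90857361e-04 -6.59905669e-05] [-0.1539561   0.34553153 -2.55903662]
tool loc -79.78503297264996 1.194854204748176
wrist -50 902 y -3.6 8.1 zmax 151.0 y at top 2.2
wrist -35 895 y -9.8 13.9 zmax 155.9 y at top 2.1
wrist -22 1415 y -9.7 13.9 zmax 156.5 y at top 2.1
wrist -10 1197 y -3.7 8.2 zmax 151.0 y at top 2.1
wrist 5 1180 y -3.8 8.3 zmax 150.7 y at top 2.0
wrist 20 754 y -3.7 8.1 zmax 150.6 y at top 2.0
wrist holder top 0 0 0
top 5 19 y -2.0 9.9 zmax 150.3 y at top 3.3
top 20 11 y 0.0 9.7 zmax 151.5 y at top 4.0
top holder top 276 [ 66.03281568 -20.83193638 154.46556871] [114.33188781  24.15906506 165.35985783]
scene -50 34 y -6.3 5.3 zmax 151.1 y at top -0.9
scene -35 33 y -10.9 4.1 zmax 154.1 y at top 0.7
scene -22 44 y -12.7 7.7 zmax 155.6 y at top -0.6
scene -10 32 y -5.6 3.5 zmax 150.4 y at top -1.4
scene 5 35 y -5.6 5.3 zmax 149.0 y at top 0.9
scene 20 20 y -6.5 3.9 zmax 149.5 y at top -1.2
scene holder top 429 [ 66.66481733 -25.4599971  155.22091542] [115.43347299  20.35299342 161.63450665]
```

View pics/w5.png

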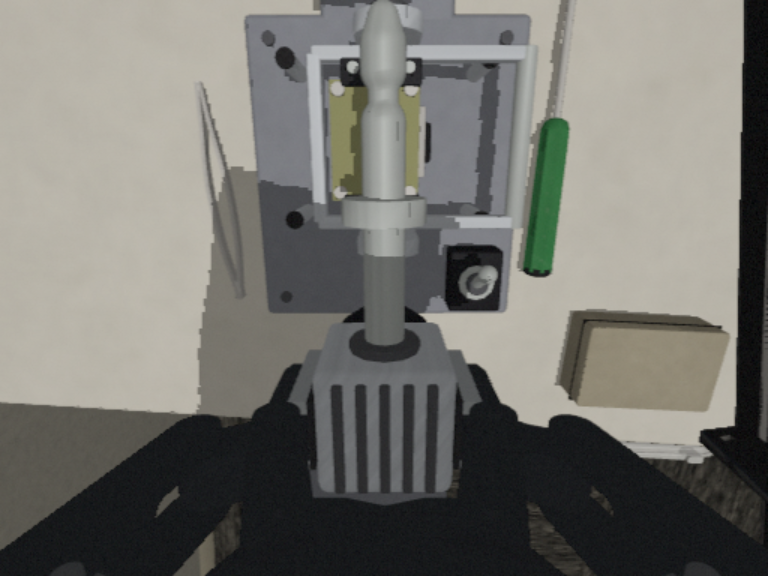

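The held arm points straight up the image at x≈384 px, level. It needs 2 mm right and 4 mm down to line up with the bore, and the toggle is now leaning away from the robot.

Request:
jog_arm --commands '[{"fingers": -1, "dx": 0, "dy": 2, "dz": 4, "rx": 0, "ry": 0, "rz": 0}, {"fingers": -1, "dx": 12, "dy": 0, "dz": 0, "rx": 0, "ry": 0, "rz": 0}, {"fingers": -1, "dx": 12, "dy": 0, "dz": 0, "rx": 0, "ry": 0, "rz": 0}, {"fingers": -1, "dx": 5, "dy": 0, "dz": 0, "rx": 0, "ry": 0, "rz": 0}, {"fingers": -1, "dx": 4, "dy": 0, "dz": 0, "rx": 0, "ry": 0, "rz": 0}, {"fingers": -1, "dx": 4, "dy": 0, "dz": 0, "rx": 0, "ry": 0, "rz": 0}, {"fingers": -1, "dx": 4, "dy": 0, "dz": 0, "rx": 0, "ry": 0, "rz": 0}, {"fingers": -1, "dx": 0, "dy": 0, "dz": 0, "rx": 0, "ry": 0, "rz": 0}]' --newtons 80

```text
time: 13.68
tool_pos: [521.0, -3.0, 193.0]
ee_rot: [0.999, 0.036, 0.0, 0.0]
wrist_force: [-0.7, 0.0, -3.5]
gripper_width: 0.458
finger_force: 82.5
```

Request:
jog_arm --commands '[{"fingers": -1, "dx": 4, "dy": 0, "dz": 0, "rx": 0, "ry": 0, "rz": 0}, {"fingers": -1, "dx": 4, "dy": 0, "dz": 0, "rx": 0, "ry": 0, "rz": 0}, {"fingers": -1, "dx": 4, "dy": 0, "dz": 0, "rx": 0, "ry": 0, "rz": 0}, {"fingers": -1, "dx": 0, "dy": 0, "dz": 0, "rx": 0, "ry": 0, "rz": 0}]'

```text
time: 14.02
tool_pos: [533.4, -2.2, 193.1]
ee_rot: [0.999, 0.036, 0.0, 0.0]
wrist_force: [-0.7, -0.4, -3.1]
gripper_width: 0.459
finger_force: 82.5
```

Request:
jog_arm --commands '[{"fingers": -1, "dx": 4, "dy": 0, "dz": 0, "rx": 0, "ry": 0, "rz": 0}, {"fingers": -1, "dx": 4, "dy": 0, "dz": 0, "rx": 0, "ry": 0, "rz": 0}, {"fingers": -1, "dx": 4, "dy": 0, "dz": 0, "rx": 0, "ry": 0, "rz": 0}, {"fingers": -1, "dx": 4, "dy": 0, "dz": 0, "rx": 0, "ry": 0, "rz": 0}, {"fingers": -1, "dx": 4, "dy": 0, "dz": 0, "rx": 0, "ry": 0, "rz": 0}, {"fingers": -1, "dx": 0, "dy": 0, "dz": 0, "rx": 0, "ry": 0, "rz": 0}]'

```text
time: 14.52
tool_pos: [553.4, -0.5, 193.0]
ee_rot: [0.999, 0.037, 0.001, -0.0]
wrist_force: [2.2, 4.0, -2.7]
gripper_width: 0.457
finger_force: 82.9
```

Request:
jog_arm --commands '[{"fingers": -1, "dx": 2, "dy": 0, "dz": 0, "rx": 0, "ry": 0, "rz": 0}, {"fingers": -1, "dx": 2, "dy": 0, "dz": 0, "rx": 0, "ry": 0, "rz": 0}, {"fingers": -1, "dx": 2, "dy": 0, "dz": 0, "rx": 0, "ry": 0, "rz": 0}, {"fingers": -1, "dx": 0, "dy": 0, "dz": 0, "rx": 0, "ry": 0, "rz": 0}]'

```text
time: 14.85
tool_pos: [559.3, -0.3, 193.2]
ee_rot: [0.999, 0.036, 0.001, 0.0]
wrist_force: [3.3, 3.9, -4.2]
gripper_width: 0.457
finger_force: 82.8
```

Request:
jog_arm --commands '[{"fingers": -1, "dx": 1, "dy": 0, "dz": 0, "rx": 0, "ry": 0, "rz": 0}, {"fingers": -1, "dx": 1, "dy": 0, "dz": 0, "rx": 0, "ry": 0, "rz": 0}, {"fingers": -1, "dx": 0, "dy": 0, "dz": 0, "rx": 0, "ry": 0, "rz": 0}, {"fingers": -1, "dx": 0, "dy": 0, "dz": 0, "rx": 0, "ry": 0, "rz": 0}]'

```text
time: 15.18
tool_pos: [560.9, -0.2, 193.2]
ee_rot: [0.999, 0.036, 0.001, 0.0]
wrist_force: [3.4, 4.4, -2.8]
gripper_width: 0.455
finger_force: 82.8
```

Request:
jog_arm --commands '[{"fingers": -1, "dx": 1, "dy": 0, "dz": 0, "rx": 0, "ry": 0, "rz": 0}, {"fingers": -1, "dx": 0.8, "dy": 0, "dz": 0, "rx": 0, "ry": 0, "rz": 0}, {"fingers": -1, "dx": 0, "dy": 0, "dz": 0, "rx": 0, "ry": 0, "rz": 0}, {"fingers": -1, "dx": 0, "dy": 0, "dz": 0, "rx": 0, "ry": 0, "rz": 0}]'

```text
time: 15.52
tool_pos: [562.1, -0.0, 192.9]
ee_rot: [0.999, 0.036, -0.0, -0.0]
wrist_force: [-1.3, 2.7, -3.6]
gripper_width: 0.459
finger_force: 82.9
```

Request:
jog_arm --commands '[{"fingers": -1, "dx": 0.8, "dy": 0, "dz": 0, "rx": 0, "ry": 0, "rz": 0}, {"fingers": -1, "dx": 0.8, "dy": 0, "dz": 0, "rx": 0, "ry": 0, "rz": 0}, {"fingers": -1, "dx": 0, "dy": 0, "dz": 0, "rx": 0, "ry": 0, "rz": 0}, {"fingers": -1, "dx": 0, "dy": 0, "dz": 0, "rx": 0, "ry": 0, "rz": 0}]'

```text
time: 15.85
tool_pos: [562.6, 0.0, 192.8]
ee_rot: [0.999, 0.036, -0.002, -0.0]
wrist_force: [-11.3, 2.2, 3.0]
gripper_width: 0.461
finger_force: 83.7
```

```bash
python3 - <<'E'
from h import *
s=snap("wrist"); save(s,"w6.png",1.5); print(s["st"]["tool_pos"],s["st"]["wrist_force"],s["st"]["wrist_torque"])
E
```

```text
[5.62559734e+02 8.15721316e-03 1.92781788e+02] [-11.26365693   2.15443693   2.9933965 ] [0.34911534 1.23574333 0.29596279]
```

View pics/w6.png

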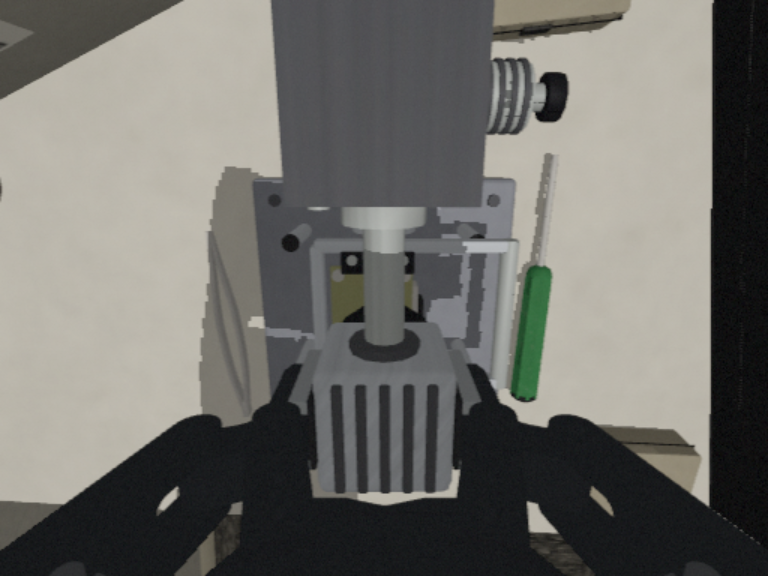

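The collar at (384,215) meets the holder's face, and the force rises from pull to push, which is what a clicked plunger and a stop would give. One more small push to confirm.

Request:
jog_arm --commands '[{"fingers": -1, "dx": 0.8, "dy": 0, "dz": 0, "rx": 0, "ry": 0, "rz": 0}, {"fingers": -1, "dx": 0, "dy": 0, "dz": 0, "rx": 0, "ry": 0, "rz": 0}, {"fingers": -1, "dx": 0, "dy": 0, "dz": 0, "rx": 0, "ry": 0, "rz": 0}]'

```text
time: 16.15
tool_pos: [562.7, 0.0, 192.7]
ee_rot: [0.999, 0.036, -0.003, -0.0]
wrist_force: [-16.4, 1.9, 6.3]
gripper_width: 0.461
finger_force: 84.0
```

Request:
jog_arm --commands '[{"fingers": -1, "dx": -1.6, "dy": 0, "dz": 0, "rx": 0, "ry": 0, "rz": 0}, {"fingers": 0.4, "dx": 0, "dy": 0, "dz": 0, "rx": 0, "ry": 0, "rz": 0}, {"fingers": 0.4, "dx": 0, "dy": 0, "dz": 0, "rx": 0, "ry": 0, "rz": 0}, {"fingers": 0.4, "dx": 0, "dy": 0, "dz": 0, "rx": 0, "ry": 0, "rz": 0}, {"fingers": 0.4, "dx": 0, "dy": 0, "dz": -15, "rx": 0, "ry": 0, "rz": 0}, {"fingers": 0.4, "dx": 0, "dy": 0, "dz": -35, "rx": 0, "ry": 0, "rz": 0}, {"fingers": 0.4, "dx": 0, "dy": 0, "dz": -38, "rx": 0, "ry": 0, "rz": 0}, {"fingers": 0.4, "dx": -30, "dy": 0, "dz": -25, "rx": 0, "ry": 0, "rz": 0}, {"fingers": 0.4, "dx": -38, "dy": 0, "dz": 0, "rx": 0, "ry": 0, "rz": 0}, {"fingers": 0.4, "dx": -38, "dy": 0, "dz": 0, "rx": 0, "ry": 0, "rz": 0}]'

```text
time: 16.98
tool_pos: [456.9, -7.9, 307.3]
ee_rot: [0.999, 0.036, 0.002, 0.0]
wrist_force: [0.1, -1.1, -0.6]
gripper_width: 0.702
finger_force: 0.0
```

Request:
jog_arm --commands '[{"fingers": 0.4, "dx": 0, "dy": 0, "dz": 0, "rx": 0, "ry": 0, "rz": 0}, {"fingers": 0.4, "dx": 0, "dy": 0, "dz": 0, "rx": 0, "ry": 0, "rz": 0}]'

```text
time: 17.15
tool_pos: [456.5, -7.9, 306.7]
ee_rot: [0.999, 0.036, 0.001, 0.0]
wrist_force: [0.4, 0.5, 0.7]
gripper_width: 0.701
finger_force: 0.0
```

```bash
python3 - <<'E'
from h import *
s=snap("wrist"); save(s,"w7.png",1.5); print(s["st"]["tool_pos"],s["st"]["wrist_force"])
v=(559,.7,.0736); c,si=np.cos(v[2]),np.sin(v[2]); P=pts(s,s["depth"]>0); q=P[:,:2]-v[:2]; l=np.c_[q[:,0]*c+q[:,1]*si,-q[:,0]*si+q[:,1]*c,P[:,2]]
t=l[(abs(l[:,0])<35)&(abs(l[:,1])<35)&(l[:,2]>155)&(l[:,2]<168)]; print("cam top",t.mean(0),rect(t), np.polyfit(t[:,0],t[:,2],1),np.polyfit(t[:,1],t[:,2],1))
h=l[(l[:,0]>55)&(l[:,0]<120)&(abs(l[:,1])<35)&(l[:,2]>155)&(l[:,2]<168)]; print("holder front",np.percentile(h,1,0))
k=l[(l[:,0]>45)&(l[:,0]<66)&(abs(l[:,1])<14)&(l[:,2]>148)&(l[:,2]<156)]; print("collar",k.min(0),k.max(0))
f=l[(abs(l[:,0]+68)<25)&(abs(l[:,1]+50)<12)&(l[:,2]>48)&(l[:,2]<75)]; print("ball",np.median(f,0),f.max(0))
f=l[(abs(l[:,0])<25)&(l[:,1]<-45)&(l[:,1]>-75)&(l[:,2]>35)&(l[:,2]<90)]; print("bail",len(f),np.median(f,0))
E
```

```text
[456.51785195  -7.89043501 306.67976557] [0.43595386 0.54449979 0.70694665]
cam top [ 2.84881905e+00 -9.72899758e-02  1.56343288e+02] ((0.9594783782958984, 0.024322509765625), (36.06863784790039, 37.10357666015625), 1.415959358215332) [1.55869820e-02 1.56298884e+02] [-1.19915062e-02  1.56342122e+02]Traceback (most recent call last):
  File "<stdin>", line 5, in <module>
    return _quantile_unchecked(
        a, q, axis, out, overwrite_input, method, keepdims, weights)
    return _ureduce(a,
                    func=_quantile_ureduce_func,
    ...<5 lines>...
                    overwrite_input=overwrite_input,
                    method=method)
    r = func(a, **kwargs)
    result = _quantile(arr,
                       quantiles=q,
    ...<2 lines>...
                       out=out,
                       weights=wgt)
    slices_having_nans = np.isnan(arr[-1, ...])
                                  ~~~^^^^^^^^^
IndexError: index -1 is out of bounds for axis 0 with size 0
```

View pics/w7.png

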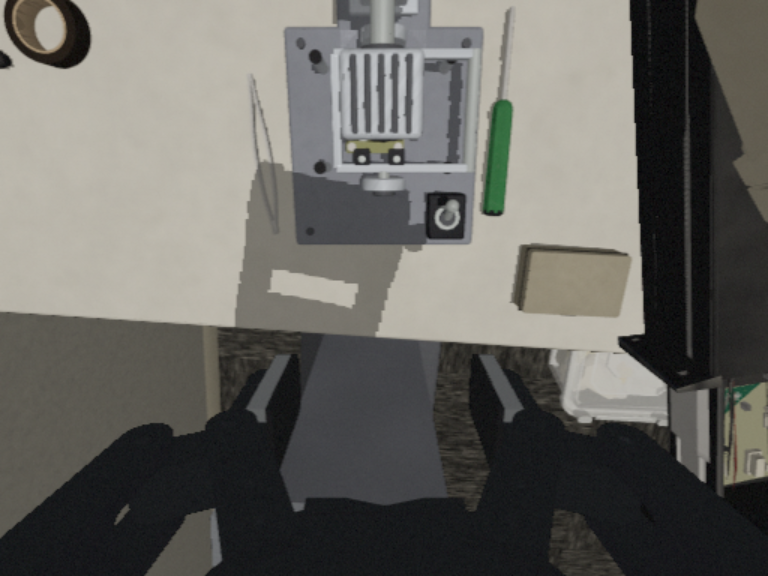

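The camera hangs over the board at (380,95), the toggle ball at (452,207) is beyond its pivot, and the bail is at right. I'll rerun the level check with a wider filter.

```bash
python3 - <<'E'
from h import *
s=snap("wrist")
v=(559,.7,.0736); c,si=np.cos(v[2]),np.sin(v[2])
def L(s):
    P=pts(s,s["depth"]>0); q=P[:,:2]-v[:2]; return np.c_[q[:,0]*c+q[:,1]*si,-q[:,0]*si+q[:,1]*c,P[:,2]]
l=L(s)
t=l[(abs(l[:,0])<30)&(abs(l[:,1])<30)&(l[:,2]>145)&(l[:,2]<172)]; t=t[abs(t[:,2]-np.median(t[:,2]))<8]
print(len(t),np.median(t,0),rect(t)); print("plane",np.linalg.lstsq(np.c_[t[:,:2],np.ones(len(t))],t[:,2],rcond=None)[0])
f=l[(abs(l[:,0]+68)<25)&(abs(l[:,1]+50)<12)&(l[:,2]>48)&(l[:,2]<75)]; print("ball",np.median(f,0),f.max(0))
f=l[(abs(l[:,0])<25)&(l[:,1]<-45)&(l[:,1]>-75)&(l[:,2]>35)&(l[:,2]<90)]; print("bail",len(f),np.median(f,0))
l=L(snap("top"))
t=l[(abs(l[:,0])<30)&(abs(l[:,1])<30)&(l[:,2]>145)&(l[:,2]<172)]; print("top cam",len(t),np.median(t,0),rect(t))
h=l[(l[:,0]>58)&(l[:,0]<120)&(abs(l[:,1])<40)&(l[:,2]>154)&(l[:,2]<168)]; print("holder",np.percentile(h,2,0),np.median(h,0))
E
```

```text
3346 [  0.85754212   1.05482408 154.58823131] ((1.7179203033447266, 0.9729118347167969), (43.43698501586914, 39.93447494506836), 0.012173419818282127)
plane [ 3.45780720e-02 -2.60994465e-02  1.54635094e+02]
ball [-61.70014984 -49.00836832  60.26877095] [-56.835666   -45.11396353  62.74836736]
bail 464 [  0.63087222 -59.12920985  62.34753142]
top cam 80 [ 11.6010065   -1.87246616 153.83945945] ((12.565977096557617, 0.4144573211669922), (43.06084442138672, 20.436059951782227), 69.1102294921875)
holder [ 65.65855106 -20.67098079 154.69583477] [ 89.66634127   1.72022655 159.67254672]
```

```bash
python3 -c "
from rig import env
print(env.sign_off())"
```

```text
the job is handed in; nothing more can be done
None
```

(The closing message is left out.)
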